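# Serve a soap bar onto the empty display stand with the soap lifter

## Task

One of the two wooden display stands is empty. Lift the flat soap lifter by its grip, carry the soap bar on its blade level and untouched, and lower the blade between the runners of the empty stand so that the bar is left centred and square across both. Then draw the lifter out and lay it flat on the sideboard, not touching that stand, leaving the other bar as it is.

Things in the scene. Friction and masses are not known exactly. Their poses are not given: they have to be found in the camera images.
- lifter: Soap lifter, 0.2 kg, lying flat, a bar on its blade. Origin: centre of the grip's underside; x along the tool to the blade tip, z up. Straight dark wood grip 110 long (x -55 to 55), 20 wide, 34 high: take it across its width at the middle, firmly (40 N). Steel blade 30 wide, 4 thick, underside level with the grip's (z 0 to 4), from the grip to x = 123.
- soap: Pink soap bar with a paper band, 53 (x) by 78 (y) by 26 mm, about 0.1 kg, loose. Origin: centre of its underside, z up. At the start it lies crosswise on the lifter's blade, its centre about 100 mm ahead of the lifter's origin, its length (y) overhanging the blade on both sides.
- free_stand: The empty stand, light wood, fixed: a channel open at front, back and top. Base 8 thick; two upright runners 24 thick, tops 60 above the sideboard, 50 apart; 70 deep (x), 98 wide (y). Origin: centre of its underside; x through the channel, away from the robot (within 15 deg), z up. Lifter comes in from above, grip on the -x side; leaves along -x. Its twin, 0.4 m off, holds a bar.
- shown_soap: Cream-coloured soap bar, 53 by 78 by 26 mm, loose, lying on the other, identical stand (tops 60 above the sideboard); leave it alone. Origin: centre of its underside.
There are look-alikes about, which are no part of the job. Leave any green look-alike of the free_stand alone.

How it is judged:
On the way, in this order (a step that is already met when the one before it is completed fails the run):
1. the soap bar is lifted on the blade of the lifter to runner height (height (world z) of soap above 0.055 m and contact force between soap and lifter above 0.2 N), for 0.2 s.
2. the soap bar lies on the runners of the empty stand and no longer on the blade (contact force between soap and free_stand above 0.2 N and contact force between soap and lifter below 0.05 N and horizontal distance between soap and free_stand below 0.03 m), for 0.2 s.
At the end, for the whole second after the job is handed in: The bar lies flat and still on both runners of the empty stand, within 20 mm of its centre and 12 degrees of square; the lifter lies flat and still on the sideboard, not touching that stand; the other bar is within 15 mm of where it was (horizontal distance between soap and free_stand below 0.02 m and angle between the y axis of soap and the y axis of free_stand, either way round below 0.21 rad and height (world z) of soap between 0.056 and 0.065 m and angle between each of soap, lifter's own z axis and vertical below 0.1 rad and linear speed of each of soap, lifter below 0.02 m/s and height (world z) of lifter between -0.008 and 0.008 m and contact force between lifter and free_stand below 0.05 N and distance of shown_soap from where it was at the start of the episode below 0.015 m).
It fails at once if the soap bar is tilted by more than 15 degrees (angle between soap's own z axis and vertical above 0.26 rad).
It fails at once if the fingers or the arm touch the soap bar (contact force between any of the fingers, the arm and soap above 0.3 N).
It fails at once if the bar on the other stand is moved by more than 15 mm (distance of shown_soap from where it was at the start of the episode above 0.015 m).
It also fails if it takes over 48 s, if anything falls off the work surface, if the arm or the gripper's body presses on something with over 40 N, if the wrist force passes 120 N, or if a joint passes its speed limit or range.

## Robot

A 6-joint arm with a two-finger parallel gripper is mounted at the origin on a cart in front of the work surface, level with it; the furniture and walls round the work are solid. World frame = base frame: x ahead of the robot, y to its left, z up, the work surface at z = 0. Lengths are in m, angles in rad, forces in N, time in s.
With the tool pointing down it reaches from about 0.275 to 0.725 m from the base axis. Payload 15.9 kg.
Tool frame: the origin (TCP) lies at the very end of the fingers, on their centre line; the grasp point (between the pads) lies 19 mm behind it; z points along the fingers, y is the line along which they close (so a half turn about z gives the same grasp; the last joint's range is limited). The gripper opens to 85 mm and grips with 20 to 120 N. Pads are 22 mm wide; open, the fingers measure 114 mm over their backs; the gripper's body (76 mm by 85 mm) begins 54 mm behind the grasp point. The pads swing forward as they close: fully open they stand 13 mm farther back than shut.
Start: joints at [-1.28, 0.213, -0.034, 1.323, 0, 1.571], TCP at [0.143, -0.479, 0.231] pointing down, gripper open.
Joint ranges: [-2.98, 2.98], [-0.74, 1.72], [-1.14, 1.35], [-2.1, 2.04], [-1.57, 1.44], [-3.14, 3.14]. Speed limits (rad/s): [1.89, 1.89, 2.39, 2.57, 3.14, 3.14].

## Interface

Orientations are given as a unit quaternion [w, x, y, z].
In Python, from cell import r gives the robot as it stands.
- The arm moves only by the shell command python3 -m creep 'ROWS' [OPENING] [FORCE]. ROWS is JSON, one flat list of numbers, 4 for each row, row after row: the shift along the tool's x, y, z scaled (see below), then the turn about the tool's z scaled (see below). A call has 1 to 20 rows; each row is the pose to reach, as a shift and turn from the pose commanded when the call began, along the tool's axes at that moment; what a row does not reach only later rows make up. The controller multiplies each number of a shift by 0.8 m and each number of a turn by 0.5 rad. A row lasts 1/10 s, in which the tool goes at most 50 mm and 8.59 degrees, less where a joint would pass 70% of its speed; a pose out of reach is approached as far as the arm can. A call with a number of a shift or a turn outside -1 to 1 is refused whole. A call with a gripper value outside its range is refused whole. OPENING is the opening, from -1 (shut) to 1 (fully open), set as the call begins (- or left out, the last holds). The fingers move at their own pace and stop on an object; FORCE is the grip in N (left out, the last holds). Time passes only in rows, so rows that repeat a pose let the fingers close. It gives the time, the measured TCP pose, the force, the opening and the grip force at its end, in the units of the state.
- r.sense(): the state, without advancing time (a new reading comes with each control period).
- r.read_camera(name): name is "scene" or "top"; returns the picture (384x512x3 uint8, red, green, blue); there is no depth.
- r.camera_params(name): a dict with "intrinsics" (3x3 intrinsics, pixels), "dist_coeffs" ([k1, k2, p1, p2, k3] as OpenCV has them; the pictures are not rectified), "origin" and "orientation" of the camera in the world. Camera axes: x right, y down, z forward; pixel columns grow to the right and rows downward; lengths in m; the calibration is good to about 2 mm. A picture is of the moment at which its call begins. camera_params takes no time and is no camera call.
- r.close_job(): hands the job in; it is judged then, once.
The state is a dict: "time_s": time; "q": joint angles; "joint_velocities": joint speeds; "joint_efforts": joint torques, N m; "tool_pos": TCP position; "eef_rot": TCP orientation; "force": force on the tool from outside, world axes, zero at the start; "moment": the same for the moment, N m; "gripper_width": opening from 0.0 (shut) to 1.0 (fully open); "gripper_force": force on a finger pad.
Only numpy, scipy, OpenCV 4.12 (cv2) and the standard library are available. Lean on these libraries where they do the work, as an engineer would, in place of code of your own. Each camera call takes 0.05 s, during which the arm holds its last target. There are 200 camera calls.

## Working session

There is one attempt and no reset: what is moved stays moved. The work goes in short steps, Python scripts to look and compute and a shell command to move; the robot and the scene stay as the last step left them, time stands still between calls to the robot, and variables do not carry over. Pictures are saved under pics/ and viewed, at most 10 in all, crops included, and the job is handed in when it is done.

```bash
ls; mkdir -p pics; python3 - <<'E'
from cell import r
import cv2,json
for n in("top","scene"):
    im=r.read_camera(n); cv2.imwrite(f"pics/{n}0.png",im[:,:,::-1]); p=r.camera_params(n); print(n,p)
s=r.sense(); print(s["time_s"],s["tool_pos"],s["eef_rot"],s["gripper_width"])
E
```

```text
pics
top {'intrinsics': array([[482.88457525,   0.        , 251.14126609],
       [  0.        , 482.88457525, 192.81132556],
       [  0.        ,   0.        ,   1.        ]]), 'dist_coeffs': array([-0.19564215,  0.        ,  0.        ,  0.        ,  0.        ]), 'origin': array([0.31762757, 0.08326219, 1.04653879]), 'orientation': array([ 0.06976367, -0.69534612,  0.71263977, -0.06141149])}
scene {'intrinsics': array([[420.76388601,   0.        , 250.96089165],
       [  0.        , 420.76388601, 197.22424124],
       [  0.        ,   0.        ,   1.        ]]), 'dist_coeffs': array([-0.00416882,  0.        ,  0.        ,  0.        ,  0.        ]), 'origin': array([0.22126112, 0.64279147, 0.70336945]), 'orientation': array([ 0.08633841, -0.20963868,  0.90400017, -0.36246516])}
0.1 [ 0.14326759 -0.47872118  0.23088435] [-4.79050422e-04  9.89447134e-01  1.44893520e-01 -8.20286493e-05] 1.0011381391829897
```

View pics/top0.png

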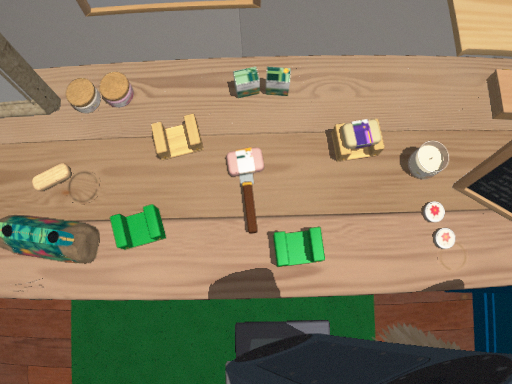

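View pics/scene0.png

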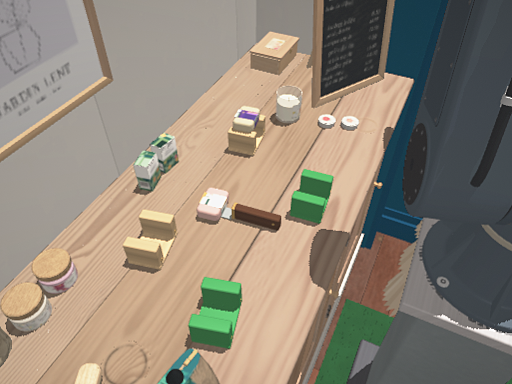

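Top view shows: the empty light-wood stand at (177,137), a twin holding the cream bar at (358,138), green look-alikes at (137,227) and (299,246), and the lifter with its grip at (249,207) and the pink bar at (245,161). The pale bar at (52,177) and the boxes at (246,82) and (278,81) are distractors. By the description I choose the stand at (177,137) and the only lifter, and check them in a close crop.

```bash
cat > h.py <<'E'
import numpy as np,cv2
from cell import r
from scipy.spatial.transform import Rotation as R
def ray(n,px):
    p=r.camera_params(n); q=p["orientation"]
    u=cv2.undistortPoints(np.array(px,float).reshape(-1,1,2),p["intrinsics"],p["dist_coeffs"])[:,0]
    d=R.from_quat(q,scalar_first=True).apply(np.c_[u,np.ones(len(u))]); return p["origin"],d
def plane(n,px,z):
    o,d=ray(n,px); return o+d*((z-o[2])/d[:,2])[:,None]
def proj(n,P):
    p=r.camera_params(n); Rm=R.from_quat(p["orientation"],scalar_first=True).as_matrix().T
    return cv2.projectPoints(np.array(P,float).reshape(-1,1,3),cv2.Rodrigues(Rm)[0],-Rm@p["origin"],p["intrinsics"],p["dist_coeffs"])[0][:,0]
E
python3 - <<'E'
from h import *
im=cv2.imread("pics/top0.png"); c=cv2.resize(im[105:240,140:270],None,fx=4.4,fy=4.4,interpolation=cv2.INTER_CUBIC); cv2.imwrite("pics/crop1.png",c)
hsv=cv2.cvtColor(im,cv2.COLOR_BGR2HSV)
for n,p in dict(stand=(160,138),stand2=(193,130),base=(176,142),table=(215,140),table2=(150,160),grip=(250,210),bar=(250,168)).items(): print(n,hsv[p[1],p[0]])
E
```

```text
stand [ 20 117 239]
stand2 [ 20 116 239]
base [ 22 111 246]
table [ 15 103 179]
table2 [ 14 101 186]
grip [ 10 161 106]
bar [ 20   3 253]
```

View pics/crop1.png

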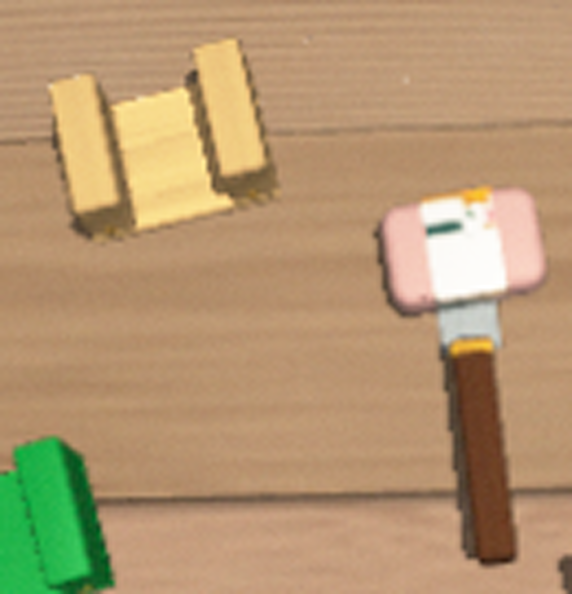

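The crop shows the light empty stand (runner-top corners near (50,85), (97,77), (194,48), (238,40) and (272,170), (75,213)). The pink bar on the blade is at (465,250) and the dark grip runs from (472,350) to (492,560). The choice is confirmed.

```bash
python3 - <<'E'
from h import *
f=lambda L:(np.array(L,float)+.5)/4.4-.5+[140,105]
A=plane("top",f([(50,85),(97,77),(117,205),(75,213)]),.06)[:,:2]
B=plane("top",f([(194,48),(238,40),(272,170),(220,180)]),.06)[:,:2]
for Q in(A,B): print("runner",Q.round(4).tolist(),"c",Q.mean(0).round(4),"sizes",[np.linalg.norm(Q[i]-Q[(i+1)%4]).round(4) for i in range(4)])
v=A.mean(0)-B.mean(0); print("centre",(A.mean(0)+B.mean(0))/2,"spacing",np.linalg.norm(v),"yaw from span",np.degrees(np.arctan2(-v[0],v[1])))
for Q in(A,B):
    d=Q[0]+Q[1]-Q[2]-Q[3]; print("yaw",np.degrees(np.arctan2(d[1],d[0])))
G=plane("top",f([(452,352),(493,350),(513,560),(470,558)]),.034)[:,:2]; print("grip",G.round(4).tolist(),[np.linalg.norm(G[i]-G[(i+1)%4]).round(4) for i in range(4)])
d=G[0]+G[1]-G[2]-G[3]; print("gripc",G.mean(0),"yaw",np.degrees(np.arctan2(d[1],d[0])))
im=cv2.imread("pics/top0.png"); hsv=cv2.cvtColor(im,cv2.COLOR_BGR2HSV)
def blob(m,lo):
    k=np.zeros_like(m); k[lo[1]:lo[3],lo[0]:lo[2]]=m[lo[1]:lo[3],lo[0]:lo[2]]
    c=max(cv2.findContours(k.astype(np.uint8),0,2)[0],key=cv2.contourArea); return cv2.boxPoints(cv2.minAreaRect(c)),cv2.contourArea(c)
g=blob((hsv[...,2]<125)&(hsv[...,1]>120),(235,180,262,238)); P=plane("top",g[0],.034)[:,:2]; print("grip2",g[1],P.round(4).tolist(),P.mean(0))
s=blob((im[...,0]>130)&(hsv[...,2]>200),(222,140,270,175)); P=plane("top",s[0],.030)[:,:2]; print("soap",s[1],P.round(4).tolist(),P.mean(0))
# scene cross-check
print("scene px",proj("scene",[[*((A+B).mean(0)/2),.06],[*G.mean(0),.034]]))
E
```

```text
runner [[0.6609, 0.3067], [0.6642, 0.2832], [0.5982, 0.272], [0.5949, 0.2927]] c [0.6296 0.2886] sizes [np.float64(0.0237), np.float64(0.0668), np.float64(0.0209), np.float64(0.0675)]
runner [[0.6774, 0.235], [0.6808, 0.2132], [0.6134, 0.1962], [0.6092, 0.2216]] c [0.6452 0.2165] sizes [np.float64(0.0221), np.float64(0.0695), np.float64(0.0257), np.float64(0.0695)]
centre [0.63737514 0.25256078] spacing 0.07379236222200886 yaw from span 12.23137041127004
yaw 10.804688722842382
yaw 12.596806670794878
grip [[0.5264, 0.1115], [0.5269, 0.0915], [0.4242, 0.0843], [0.4256, 0.1049]] [np.float64(0.02), np.float64(0.103), np.float64(0.0206), np.float64(0.101)]
gripc [0.47577432 0.09804325] yaw 3.864988631169768
grip2 371.5 [[0.5242, 0.1123], [0.5262, 0.0928], [0.4244, 0.0827], [0.4225, 0.1019]] [0.47432017 0.0974463 ]
soap 699.5 [[0.6016, 0.145], [0.6107, 0.0696], [0.5596, 0.064], [0.5506, 0.1386]] [0.58060931 0.10428225]
scene px [[150.98021492 227.39096885]
 [257.97235905 210.62059434]]
```

```bash
python3 -m creep '[0.15,-0.14,0,0, 0.15,-0.14,0,0, 0.15,-0.14,0,0, 0.15,-0.14,0,0, 0.15,-0.14,0,0]' 1; python3 -c "
from cell import r
print(r.sense()['q'])"
```

```text
time_s: 0.6
tool_pos: [0.227, -0.3356, 0.2314]
eef_rot: [-0.0, 0.989, 0.146, 0.0]
force: [-0.1, -0.2, -0.8]
gripper_width: 1.002
gripper_force: 0.0
[-9.76318971e-01  1.82535838e-02 -2.56208717e-01  1.29625888e+00
  1.93494823e-04  1.87162884e+00]
```

```bash
python3 -m creep '[0.458,-0.428,0.1,-1, 0.458,-0.428,0.1,-1, 0.458,-0.428,0.1,-1, 0.458,-0.428,0.1,-1, 0.458,-0.428,0.1,-1, 0.458,-0.428,0.1,-1, 0.458,-0.428,0.1,-1, 0.458,-0.428,0.1,-1, 0.458,-0.428,0.1,-1, 0.458,-0.428,0.1,-1, 0.458,-0.428,0.1,-1, 0.458,-0.428,0.1,-1, 0.458,-0.428,0.1,-1, 0.458,-0.428,0.1,-1]' >/dev/null
python3 -m creep '[0,0,0,-1, 0,0,0,-1, 0,0,0,-1, 0,0,0,-1]' >/dev/null
python3 -m creep '[0,0,0,-1, 0,0,0,-1, 0,0,0,-1, 0,0,0,-1]' >/dev/null
python3 -m creep '[0,0,0,-1, 0,0,0,-1, 0,0,0,-1, 0,0,0,-1]' >/dev/null
python3 -m creep '[0,0,0,-1, 0,0,0,-1, 0,0,0,-1, 0,0,0,-1]' 
python3 -m creep '[0,0,0,-0.87, 0,0,0,-0.87, 0,0,0,-0.87, 0,0,0,-0.87, 0,0,0,-0.87, 0,0,0,-0.87]' 
cat >> h.py <<'E'
def tool():
    s=r.sense(); return np.array(s["tool_pos"]),R.from_quat(s["eef_rot"],scalar_first=True)
def rows(target,head): # world target, heading of tool x (deg)
    p,q=tool(); X=q.apply([1,0,0]); h=np.degrees(np.arctan2(X[1],X[0]))
    dt=-np.radians((head-h+180)%360-180)
    return "heading",h,"shift",(q.inv().apply(np.array(target)-p)/.8).round(4),"turn",round(dt/.5,4)
E
python3 - <<'E'
from h import *
print(tool()[0],r.sense()["q"],rows([.479,.098,.006],184.8))
E
```

```text
time_s: 3.6
tool_pos: [0.4789, 0.0945, 0.1518]
eef_rot: [0.0, 0.172, 0.985, 0.0]
force: [0.6, 0.3, -0.2]
gripper_width: 0.996
gripper_force: 0.0
time_s: 4.2
tool_pos: [0.479, 0.0954, 0.1515]
eef_rot: [0.0, -0.04, 0.999, 0.0]
force: [-0.6, 0.3, -0.4]
gripper_width: 1.0
gripper_force: 0.0
[0.47900946 0.09535238 0.15148851] [ 1.96499852e-01  2.18819268e-01 -2.30843186e-01  1.12088505e+00
 -1.05055959e-05  1.16264881e-01] ('heading', np.float64(-175.4028749468327), 'shift', array([-0.0002,  0.0033,  0.1819]), 'turn', np.float64(-0.0071))
```

```bash
python3 -m creep '[0,0.003,0.06,0, 0,0.003,0.11,0, 0,0.003,0.14,0, 0,0.003,0.16,0, 0,0.003,0.17,0, 0,0.003,0.178,0, 0,0.003,0.182,0, 0,0.003,0.182,0, 0,0.003,0.182,0]'; python3 - <<'E'
from h import *
im=r.read_camera("scene"); cv2.imwrite("pics/s1.png",cv2.resize(im[140:260,190:320,::-1],None,fx=5,fy=5,interpolation=2)[:600])
E
```

```text
time_s: 5.1
tool_pos: [0.4793, 0.0983, 0.0063]
eef_rot: [0.0, -0.042, 0.999, 0.0]
force: [-0.5, -0.5, 1.2]
gripper_width: 1.001
gripper_force: 0.0
```

View pics/s1.png

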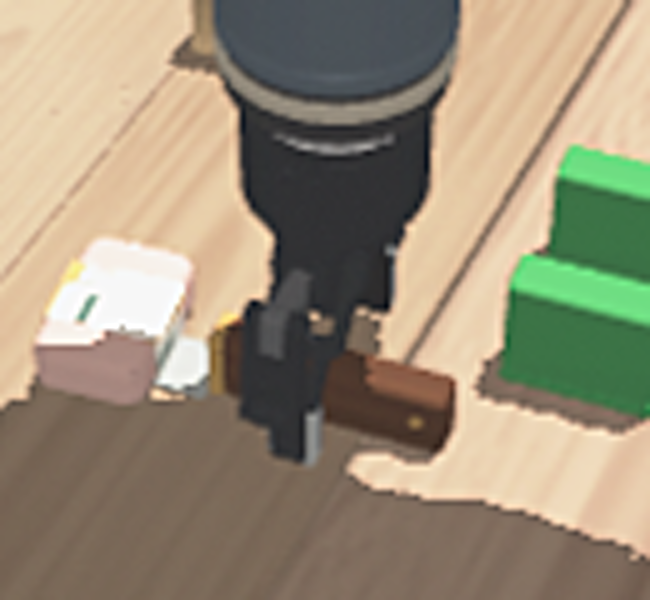

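The fingers (crop (280,380)) straddle the grip between its collar (225,360) and rear end (450,410), near the middle. Next I close at 40 N.

```bash
python3 -m creep '[0,0,0,0, 0,0,0,0, 0,0,0,0, 0,0,0,0, 0,0,0,0, 0,0,0,0, 0,0,0,0, 0,0,0,0, 0,0,0,0, 0,0,0,0]' -1 40; python3 -m creep '[0,0,-0.002,0, 0,0,-0.005,0, 0,0,-0.01,0, 0,0,-0.015,0, 0,0,-0.022,0, 0,0,-0.03,0, 0,0,-0.04,0, 0,0,-0.05,0, 0,0,-0.06,0, 0,0,-0.07,0, 0,0,-0.08,0, 0,0,-0.09,0, 0,0,-0.1,0, 0,0,-0.108,0, 0,0,-0.114,0, 0,0,-0.118,0, 0,0,-0.12,0, 0,0,-0.12,0, 0,0,-0.12,0]'; python3 - <<'E'
from h import *
for n in("top","scene"): cv2.imwrite(f"pics/{n}2.png",r.read_camera(n)[:,:,::-1])
a=cv2.imread("pics/top2.png")[120:250,200:300]; b=cv2.imread("pics/scene2.png")[120:250,180:300]
cv2.imwrite("pics/lift.png",np.hstack([cv2.resize(a,(400,520),interpolation=2),cv2.resize(b,(400,433),interpolation=2) if 0 else cv2.resize(b,(400,520),interpolation=2)]))
E
```

```text
time_s: 6.15
tool_pos: [0.479, 0.0983, 0.0059]
eef_rot: [0.0, -0.042, 0.999, 0.0]
force: [-1.3, 1.4, 5.6]
gripper_width: 0.228
gripper_force: 39.7
time_s: 8.05
tool_pos: [0.4787, 0.0981, 0.1015]
eef_rot: [-0.0, -0.042, 0.999, -0.0]
force: [-0.1, -0.3, -3.3]
gripper_width: 0.228
gripper_force: 38.9
```

View pics/lift.png

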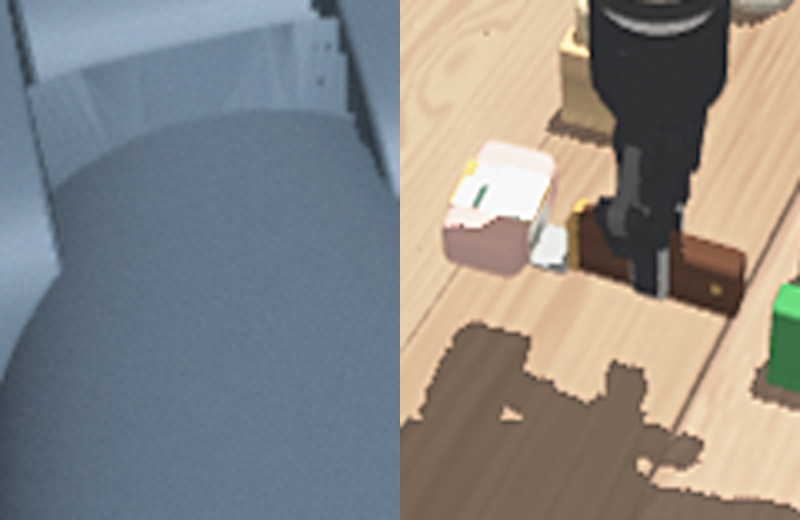

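The right half (scene view) shows the bar sitting level on the blade near crop pixel (500,205), with the grip held near its middle at (655,260). The left half (top view) is blocked by the arm.

```bash
python3 - <<'E'
from h import *
c=np.array([[485,140],[553,158],[520,235],[445,215]],float); px=np.c_[180+(c[:,0]-400)/3.333,120+c[:,1]/4]
P=plane("scene",px,.1255)[:,:2]; print(P.round(4).tolist(),P.mean(0),tool()[0])
print(rows([.5372,.2342,.1015],191.5))
E
```

```text
[[0.6081, 0.079], [0.5626, 0.0728], [0.5526, 0.1323], [0.6004, 0.1395]] [0.58091117 0.1058998 ] [0.47868693 0.09814151 0.10146325]
('heading', np.float64(-175.17582375742916), 'shift', array([-8.720e-02,  1.633e-01, -1.000e-04]), 'turn', np.float64(-0.233))
```

```bash
python3 -m creep '[-0.001,0.0015,0,-0.002, -0.003,0.0055,0,-0.008, -0.0065,0.012,0,-0.017, -0.011,0.0205,0,-0.03, -0.0165,0.031,0,-0.044, -0.0225,0.0425,0,-0.06, -0.0295,0.055,0,-0.078, -0.0365,0.068,0,-0.097, -0.0435,0.0815,0,-0.117, -0.051,0.095,0,-0.136, -0.058,0.1085,0,-0.155, -0.0645,0.121,0,-0.173, -0.0705,0.1325,0,-0.19, -0.076,0.1425,0,-0.204, -0.0805,0.151,0,-0.216, -0.084,0.158,0,-0.225, -0.0865,0.162,0,-0.231, -0.087,0.1635,0,-0.233, -0.087,0.1635,0,-0.233, -0.087,0.1635,0,-0.233]'; python3 - <<'E'
from h import *
for n in("top","scene"): cv2.imwrite(f"pics/{n}3.png",r.read_camera(n)[:,:,::-1])
a=cv2.imread("pics/top3.png")[90:230,130:250]; b=cv2.imread("pics/scene3.png")[150:290,90:210]
cv2.imwrite("pics/over.png",np.hstack([cv2.resize(i,(400,467),interpolation=2) for i in(a,b)]))
print(rows([.5372,.2342,.036],191.5))
E
```

```text
time_s: 10.15
tool_pos: [0.5371, 0.2341, 0.1017]
eef_rot: [-0.0, -0.1, 0.995, -0.0]
force: [0.5, -0.2, -2.6]
gripper_width: 0.224
gripper_force: 39.0
('heading', np.float64(-168.51855386314557), 'shift', array([-0.0001,  0.0001,  0.0822]), 'turn', np.float64(-0.0006))
```

View pics/over.png

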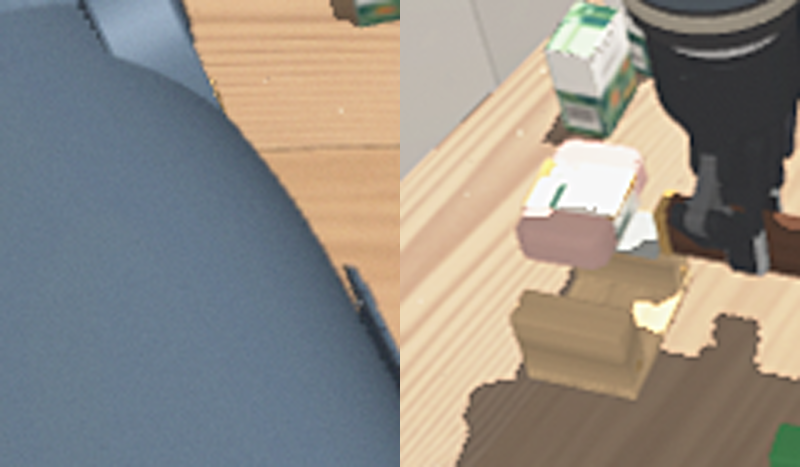

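The right half shows the bar level on the blade, above the empty stand, whose near outer face has its bottom corners at about (528,380) and (642,397). I check those against the projected pose before lowering.

```bash
python3 - <<'E'
from h import *
a=np.radians(12);M=np.array([[np.cos(a),-np.sin(a)],[np.sin(a),np.cos(a)]]);S=np.array([.6374,.2526])
f=lambda x,y,z:[*(S+M@[x,y]),z]
P=[f(.035,.049,0),f(-.035,.049,0),f(.035,.049,.06),f(-.035,.049,.06),f(-.035,-.049,.06),f(0,0,.1255)]
print(((proj("scene",P)-[90,150])*3.333+[400,0]).round())
E
```

```text
[[534. 371.]
 [642. 394.]
 [512. 310.]
 [625. 334.]
 [688. 209.]
 [583. 183.]]
```

```bash
python3 -m creep '[0,0,0.003,0, 0,0,0.009,0, 0,0,0.017,0, 0,0,0.025,0, 0,0,0.032,0, 0,0,0.038,0, 0,0,0.042,0, 0,0,0.044,0, 0,0,0.0455,0, 0,0,0.047,0, 0,0,0.0485,0, 0,0,0.05,0, 0,0,0.0515,0, 0,0,0.053,0, 0,0,0.056,0, 0,0,0.061,0, 0,0,0.068,0, 0,0,0.074,0, 0,0,0.08,0, 0,0,0.082,0]'; python3 -m creep '[0,0,0,0, 0,0,0,0, 0,0,0,0]'; python3 - <<'E'
from h import *
for n in("top","scene"): cv2.imwrite(f"pics/{n}4.png",r.read_camera(n)[:,:,::-1])
b=cv2.imread("pics/scene4.png")[150:290,90:210]
cv2.imwrite("pics/set.png",cv2.resize(b,(480,560),interpolation=2))
E
```

```text
time_s: 12.25
tool_pos: [0.5369, 0.2342, 0.0353]
eef_rot: [-0.0, -0.1, 0.995, -0.0]
force: [-1.2, -0.6, -2.3]
gripper_width: 0.221
gripper_force: 39.2
time_s: 12.55
tool_pos: [0.5374, 0.2344, 0.0363]
eef_rot: [0.0, -0.1, 0.995, 0.0]
force: [1.0, -0.5, -1.4]
gripper_width: 0.23
gripper_force: 39.2
```

View pics/set.png

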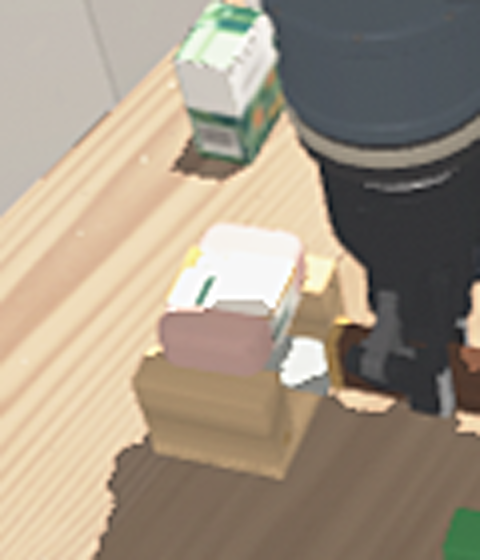

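The bar (235,300) lies flat on both runners, and the blade (305,365) sits below it in the channel. I draw the lifter out along -x, step sideways to the right, and lower it.

```bash
python3 -m creep '[0.002,0,0,0, 0.006,0,0,0, 0.012,0,0,0, 0.02,0,0,0, 0.03,0,0,0, 0.04,0,0,0, 0.05,0,0,0, 0.06,0,0,0, 0.07,0,0,0, 0.08,0,0,0, 0.09,0,0,0, 0.1,0,0,0, 0.11,0,0,0, 0.118,-0.005,0,0, 0.12,-0.015,0,0, 0.12,-0.03,0,0, 0.12,-0.045,0,0, 0.12,-0.055,0,0, 0.12,-0.06,0,0, 0.12,-0.06,0,0]'; python3 -m creep '[0,0,0.005,0, 0,0,0.012,0, 0,0,0.02,0, 0,0,0.027,0, 0,0,0.032,0, 0,0,0.034,0, 0,0,0.036,0, 0,0,0.037,0, 0,0,0.038,0, 0,0,0.038,0, 0,0,0.038,0]'; python3 - <<'E'
from h import *
b=r.read_camera("scene")[140:300,80:280,::-1]
cv2.imwrite("pics/out.png",cv2.resize(b,(700,560),interpolation=2))
E
```

```text
time_s: 14.65
tool_pos: [0.4529, 0.1676, 0.0361]
eef_rot: [-0.0, -0.1, 0.995, 0.0]
force: [0.7, 0.0, -2.2]
gripper_width: 0.228
gripper_force: 39.2
time_s: 15.75
tool_pos: [0.4528, 0.1682, 0.0059]
eef_rot: [0.0, -0.1, 0.995, 0.0]
force: [-1.5, -0.3, 1.7]
gripper_width: 0.223
gripper_force: 39.5
```

View pics/out.png

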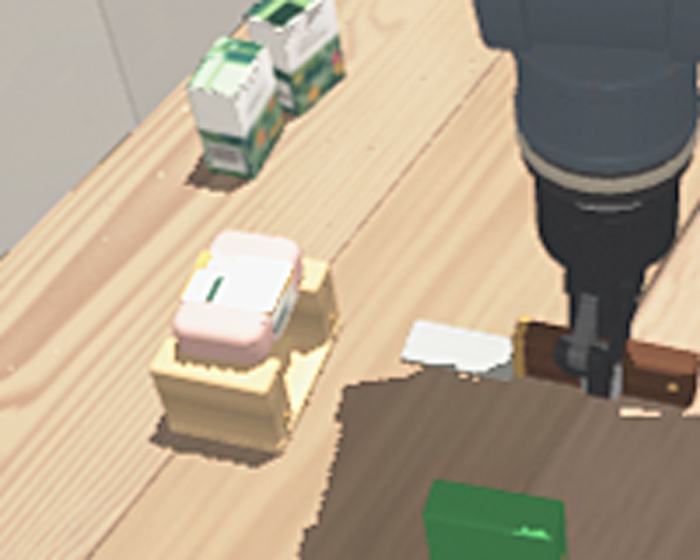

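The bar (240,295) stays on the empty stand. The lifter (blade 455,345) is clear of it and down on the sideboard. Next I open the gripper and retreat upward and back, to uncover the top view for a check.

```bash
python3 -m creep '[0,0,0,0, 0,0,0,0, 0,0,0,0, 0,0,0,0, 0,0,0,0, 0,0,0,0]' 0.1; python3 -m creep '[0,0,-0.02,0, 0,0,-0.05,0, 0,0,-0.09,0, 0,0,-0.13,0, 0,0,-0.17,0, 0,0,-0.2,0, 0,0,-0.22,0, 0.05,-0.05,-0.22,0, 0.1,-0.1,-0.22,0, 0.1,-0.2,-0.22,0, 0.1,-0.25,-0.22,0, 0.1,-0.3,-0.22,0, 0.1,-0.35,-0.22,0, 0.1,-0.4,-0.22,0, 0.1,-0.4,-0.22,0, 0.1,-0.4,-0.22,0, 0.1,-0.4,-0.22,0, 0.1,-0.4,-0.22,0]'; python3 - <<'E'
from h import *
im=r.read_camera("top")[:,:,::-1].copy(); cv2.imwrite("pics/top5.png",im)
cv2.imwrite("pics/fin.png",cv2.resize(im[80:260,90:400],(775,450),interpolation=2))
hsv=cv2.cvtColor(im,cv2.COLOR_BGR2HSV); m=((im[...,0]>130)&(hsv[...,2]>200)&((hsv[...,1]<90))).astype(np.uint8)
m[:, :150]=0; m[:,210:]=0; m[:105]=0; m[160:]=0; m=cv2.morphologyEx(m,3,np.ones((3,3)))
c=max(cv2.findContours(m,0,2)[0],key=cv2.contourArea); P=plane("top",cv2.boxPoints(cv2.minAreaRect(c)),.08)[:,:2]
print(cv2.contourArea(c),P.round(4).tolist(),P.mean(0))
E
```

```text
time_s: 16.4
tool_pos: [0.4527, 0.1682, 0.0057]
eef_rot: [-0.0, -0.1, 0.995, -0.0]
force: [-0.5, 0.9, 0.1]
gripper_width: 0.551
gripper_force: 0.0
time_s: 18.2
tool_pos: [0.438, -0.1602, 0.1818]
eef_rot: [0.0, -0.101, 0.995, 0.0]
force: [0.5, 0.8, 1.0]
gripper_width: 0.552
gripper_force: 0.0
835.0 [[0.6777, 0.3007], [0.6928, 0.2247], [0.6204, 0.2086], [0.6054, 0.2832]] [0.64910299 0.25429897]
```

View pics/fin.png

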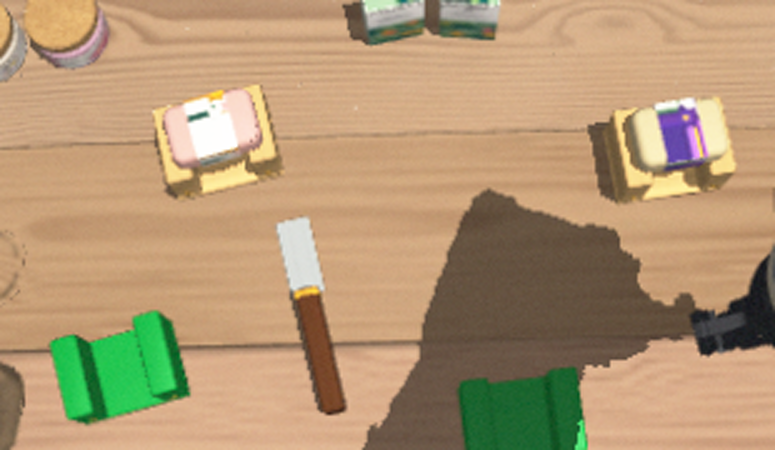

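The bar lies on the stand, with its top centre near crop (214,127). The lifter lies flat and clear, from (290,220) to (333,410), and the cream bar is undisturbed at (680,135). The mask box included some of the stand wood (72 mm long instead of 53), so I measure the bar from its top-face corners.

```bash
python3 - <<'E'
from h import *
c=(np.array([(166,110),(256,89),(262,143),(174,167)],float)+.5)/2.5-.5+[90,80]
P=plane("top",c,.082)[:,:2]; print(P.round(4).tolist(),P.mean(0),[np.linalg.norm(P[i]-P[(i+1)%4]).round(4) for i in range(4)])
d=P[:2].mean(0)-P[2:].mean(0); l=P[0]+P[3]-P[1]-P[2]; print(np.degrees(np.arctan2(d[1],d[0])),np.degrees(np.arctan2(-l[0],l[1])),P.mean(0)-[.6374,.2526])
E
```

```text
[[0.6533, 0.2906], [0.6692, 0.2137], [0.6211, 0.2083], [0.6027, 0.2826]] [0.63660389 0.24881097] [np.float64(0.0786), np.float64(0.0484), np.float64(0.0766), np.float64(0.0513)]
7.6885871636184175 12.77282280785932 [-0.00079611 -0.00378903]
```

The bar is within about 4 mm of the stand's centre and square to a few degrees, so I hand the job in.

```bash
python3 -c "
from cell import r
print(r.close_job())"
```

```text
the job is handed in; nothing more can be done
None
```

The job is handed in (no verdict was returned): the pink bar lies on the empty stand within about 4 mm of centre and a few degrees of square, the lifter lies flat and clear of it, and the cream bar looked undisturbed.

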